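Lock the sharpening stone in its cam-lever holder

TASK

Get the sharpening stone ready for use: pick it up from the bench and lay it flat in the bed of the wooden stone holder, between the end stop and the open cam. Then swing the cam lever round until the cam has pushed the stone against the end stop and grips it firmly; stop as soon as it is firm, because forcing the lever further overloads the stone. Let go, leave the stone clamped and leave the cork block, the wax block and the jar where they are.

Things in the scene. Friction and masses are not known exactly. Their poses are not given: they have to be found in the camera images.
- stone: Sharpening stone, a plain two-layer bar 50 x 150 x 25 mm, 0.25 to 0.5 kg, loose, flat on the bench left of the holder. Origin: centre of its underside; x axis across its 50 mm width, y along its length, z up. Either way round is right. Grip it across the width at mid-length, fingertips at least 10 mm above its underside, so that they clear the holder's cheeks.
- stone_holder: Wooden holder fixed to the bench, board 276 x 90 x 14 mm. Origin on the bench under the bed's centre; x axis along the bed from end stop to cam, z up. The stone's length goes along x, between four low cheeks (30 mm long, 8 mm high, at x = -52 and +52 mm, channel y = -28.5 to +28.5 mm).
- bed_centre (a point): Centre of the bed (the board's top), 14 mm above the holder's origin, same axes. The end stop (aluminium, springy rubber pad, 56 mm wide, 16 mm high) is adjustable: its face is at x = -76 to -69 mm, different each time, not reported: find it by touch. The open cam's face is at x = about +88 mm, so with its centre at x = +9.5 mm the stone has 3 mm to spare at each end.
- cam_pivot (a point): The vertical axis of the cam lever, at x = +108 mm, y = 0 of the holder, at bed height. The cam is a steel disc of 60 mm diameter, 2 to 18 mm above the bed, its centre 10 mm off this axis; its face moves towards the stone by 10 mm x (1 - cos of the lever angle).
- lever_grip (a point): Middle of the upright round handle (21 mm diameter, from 45 to 93 mm above the bench; this point is 69 mm up) at the lever's free end, 90 mm from the pivot axis. It can be pinched or pushed. The lever's bar and hub stay below 52 mm above the bench.
- cam_lever (a joint): Lever angle: 0 open (found at 0 to 0.25), at most 2.5 rad; grows counter-clockwise from above: the handle swings from the holder's -y side (near the robot) outwards round the cam end. It gets firm somewhere in 1.3 to 2.2 rad. The free lever takes a push of 4 to 5 N at the handle; once the stone meets the stop the push rises steadily. At 10 to 12 N it is firm; above about 16 N it overloads the stone. Friction holds the lever where it is left.
- cork_block: Cork sanding block, 85 x 55 x 30 mm, beyond the holder; leave it alone. Origin: centre of its underside.
- wax_block: Yellow beeswax block, 34 x 55 x 21 mm, near the bench's front edge; leave it alone. Origin: centre of its underside.
- wax_jar: Glass jar with a dark lid, 75 mm across, 114 mm high, at the back; leave it alone. Origin: centre of its underside.
Mind the look-alikes: they are no part of the job. Of the things that look like the stone, the larger one is meant.

How it is judged:
By the outcome, as a careful person would: the job done as asked, in the order asked, and still so for the second after the job is handed in, with the robot touching nothing.
It also fails if it takes over 72 s, if anything falls off the work surface, if the arm or the gripper's body presses on something with over 40 N, if the wrist force passes 120 N, or if a joint passes its speed limit or range.

ROBOT

A 7-joint arm with a two-finger parallel gripper is mounted at the origin on a cart in front of the work surface, level with it; the furniture and walls round the work are solid. World frame = base frame: x ahead of the robot, y to its left, z up, the work surface at z = 0. Lengths are in m, angles in rad, forces in N, time in s.
With the tool pointing down it reaches from about 0.425 to 1.025 m from the base axis. Payload 9.4 kg.
Tool frame: the origin (TCP) lies at the very end of the fingers, on their centre line; the grasp point (between the pads) lies 19 mm behind it; z points along the fingers, y is the line along which they close (so a half turn about z gives the same grasp; the last joint's range is limited). The gripper opens to 93 mm and grips with 3 to 60 N. Pads are 15 mm wide; open, the fingers measure 128 mm over their backs; the gripper's body (75 mm by 188 mm) begins 65 mm behind the grasp point.
Start: joints at [-1.26, 0.599, -0.003, 1.599, 0.002, 0.943, -0.08], TCP at [0.274, 0.671, 0.188] pointing down, gripper open.
Joint ranges: [-2.57, 2.57], [-0.35, 1.97], [-1.29, 1.29], [0.11, 2.56], [-1.05, 4.19], [0.11, 1.86], [-2.63, 2.63]. Speed limits (rad/s): [2.22, 2.22, 3.01, 3.01, 3.14, 3.14, 3.14].

INTERFACE

Orientations are given as a rotation vector (axis times angle).
In Python, from station import arm gives the robot as it stands.
- The arm moves only by the tool jog_arm, never from a script. Its argument "motion" is one flat list of numbers, 7 for each row, row after row: the closure in counts, from 0 (fully open) to 255 (shut), then the shift along the tool's x, y, z in mm, then the turn, a rotation vector about the tool's x, y, z in rad. In form: [grip, x, y, z, ax, ay, az, grip, x, y, z, ax, ay, az, ...]. A call has 1 to 12 rows; each row shifts and turns the commanded pose from where the row before left it, along the tool's axes as they then stand; what a row does not reach is not made up. A row lasts 1/8 s, in which the tool goes at most 62.5 mm and 10.7 degrees, less where a joint would pass 70% of its speed; a pose out of reach is approached as far as the arm can. A call with a gripper value outside its range is refused whole. The fingers move at their own pace and stop on an object; the grip force is fixed at half the most. Time passes only in rows, so rows that do not move let the fingers close. It gives the time, the measured TCP pose, the force, the opening and the grip force at its end, in the units of the state.
- arm.state(): the state, without advancing time (a new reading comes with each control period).
- arm.read_camera(name): name is "scene" or "top" or "wrist"; returns the picture (400x640x3 uint8, red, green, blue); there is no depth.
- arm.calibration(name): a dict with "camera_matrix" (3x3 intrinsics, pixels), "position" and "orientation" of the camera in the world. Camera axes: x right, y up, looking along -z (the intrinsics and any distortion apply to the point x, -y, -z); pixel columns grow to the right and rows downward; lengths in m; the calibration is good to about 2 mm. A picture is of the moment at which its call begins: read the wrist's pose just before it. calibration takes no time and is no camera call; for the wrist camera it gives the pose at the moment of the call.
- arm.job_done(): hands the job in; it is judged then, once.
Trained networks look in the newest picture that a camera, given by its name, has taken for a name from the list of things; names that differ only in an ending like _2 or _b are one class to them, and where a whole thing is asked for, a point or a joint stands for the part that bears it (a point fixed in the world has none). Each returns a list of dicts, best first, with "score" (0 to 1); they miss things now and then, are a little off and sometimes report something else, mostly with a low value. They report only what shows in the picture. A call takes as long as a camera call. They do not tell look-alikes from the thing itself.
- arm.silhouettes(camera, label): "pixels" (400x640 bool, what is visible of it) and "point" ([row, column] in pixels, amid what is visible of it).
The state is a dict: "time": time; "joint_positions": joint angles; "qvel": joint speeds; "joint_efforts": joint torques, N m; "position": TCP position; "tcp_rot": TCP orientation; "wrist_force": force on the tool from outside, world axes, zero at the start; "ft_torque": the same for the moment, N m; "opening": finger opening in m; "grip_force": force on a finger pad.
Only numpy, scipy, OpenCV 4.12 (cv2) and the standard library are available. Lean on these libraries where they do the work, as an engineer would, in place of code of your own. Each camera call takes 0.05 s, during which the arm holds its last target. There are 200 camera calls.

## Working session

There is one attempt and no reset: what is moved stays moved. The work goes in short steps, Python scripts to look and compute and a tool call to move; the robot and the scene stay as the last step left them, time stands still between calls to the robot, and variables do not carry over. Pictures are saved under pics/ and viewed, at most 10 in all, crops included, and the job is handed in when it is done.

Besides the shell and the picture viewer there is one more tool, called after "Call:" as name(argument=value, ...) on one line, values as JSON. jog_arm: Moves the arm, as the interface text tells. Its arguments: {"type":"object","properties":{"motion":{"type":"array"}},"required":["motion"]}

```bash
mkdir -p pics; cat > h.py <<'E'
from station import arm
import numpy as np, cv2
from scipy.spatial.transform import Rotation as R
def rot(o):
    o=np.array(o,float)
    return o if o.shape==(3,3) else (R.from_rotvec(o).as_matrix() if o.size==3 else R.from_quat(o).as_matrix())
def ray(c,px):  # px: Nx2 (col,row)
    K=np.array(c["camera_matrix"]);px=np.atleast_2d(px).astype(float)
    d=np.c_[(px[:,0]-K[0,2])/K[0,0],-(px[:,1]-K[1,2])/K[1,1],-np.ones(len(px))]
    return d@rot(c["orientation"]).T
def onz(c,px,z):
    d=ray(c,px);p=np.array(c["position"]);return p+d*((z-p[2])/d[:,2])[:,None]
def proj(c,P):
    K=np.array(c["camera_matrix"]);q=(np.atleast_2d(P)-np.array(c["position"]))@rot(c["orientation"])
    return np.c_[K[0,0]*q[:,0]/-q[:,2]+K[0,2],K[1,1]*-q[:,1]/-q[:,2]+K[1,2]]
E
python3 - <<'E'
from h import *
for n in("scene","top"):
    im=arm.read_camera(n);cv2.imwrite(f"pics/{n}0.png",im[:,:,::-1]);c=arm.calibration(n);print(n,c)
    for l in("stone","stone_holder","lever_grip","cam_lever","wax_block","cork_block"):
        for s in arm.silhouettes(n,l)[:3]:
            m=s["pixels"].astype(np.uint8);(cx,cy),(w,h),a=cv2.minAreaRect(cv2.findNonZero(m))
            b=cv2.boxPoints(((cx,cy),(w,h),a))
            print(l,round(s["score"],2),np.round(s["point"]),np.round(onz(c,b,0.025)[:,:2],3).tolist(),np.round(b).tolist())
print(arm.state())
E
```

```text
scene {'camera_matrix': array([[361.29197451,   0.        , 319.17863785],
       [  0.        , 361.29197451, 194.07016727],
       [  0.        ,   0.        ,   1.        ]]), 'position': array([ 0.19979527, -0.07205619,  0.71578646]), 'orientation': array([ 0.64187284, -0.29709562, -0.84077757])}
stone 0.84 [196. 250.] [[0.489, 0.504], [0.555, 0.525], [0.547, 0.348], [0.486, 0.336]] [[218.0, 186.0], [232.0, 168.0], [278.0, 204.0], [264.0, 222.0]]
stone 0.61 [213. 396.] [[0.69, 0.17], [0.736, 0.173], [0.718, 0.067], [0.675, 0.067]] [[373.0, 205.0], [383.0, 193.0], [417.0, 220.0], [407.0, 232.0]]
stone_holder 0.85 [258. 360.] [[0.452, 0.246], [0.596, 0.285], [0.611, -0.005], [0.482, -0.014]] [[282.0, 254.0], [312.0, 204.0], [421.0, 270.0], [391.0, 319.0]]
stone_holder 0.6 [273. 383.] [[0.505, 0.122], [0.622, 0.057], [0.578, 0.006], [0.469, 0.07]] [[342.0, 270.0], [398.0, 250.0], [408.0, 278.0], [352.0, 297.0]]
lever_grip 0.83 [275. 383.] [[0.505, 0.123], [0.623, 0.056], [0.58, 0.006], [0.469, 0.071]] [[342.0, 270.0], [399.0, 250.0], [409.0, 277.0], [352.0, 297.0]]
cam_lever 0.97 [2
[... 2315 characters left out ...]
': 0.7, 'joint_positions': array([-1.25969348,  0.59926566, -0.00249528,  1.59938714,  0.00178123,
        0.9429252 , -0.07981563]), 'qvel': array([ 0.00045244, -0.0011241 , -0.0009549 ,  0.00049727,  0.00093872,
       -0.00031192, -0.00111851]), 'joint_efforts': array([-7.22518962e-04, -7.64594722e+01,  1.49637111e+00, -2.52676982e+01,
       -5.22965833e-02,  1.04915627e-02,  4.46680849e-05]), 'position': array([0.274169  , 0.67116162, 0.18844722]), 'tcp_rot': array([6.05356021e-01, 3.08268123e+00, 2.01501300e-05]), 'wrist_force': array([-0.40561479, -0.61756194,  0.63367064]), 'ft_torque': array([ 0.01848433, -0.00227173, -0.03572427]), 'grip_force': 0.0, 'opening': 0.09330891390882044}
```

View pics/top0.png

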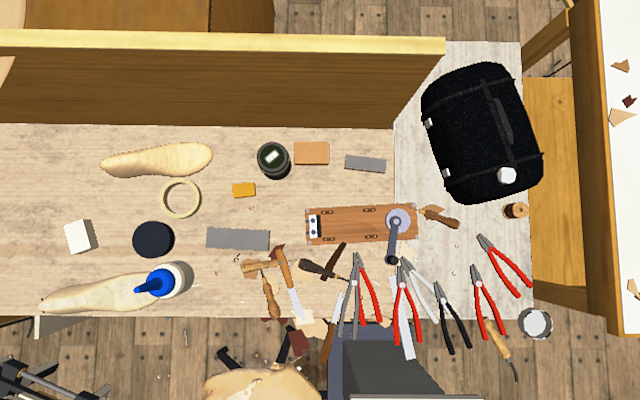

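View pics/scene0.png

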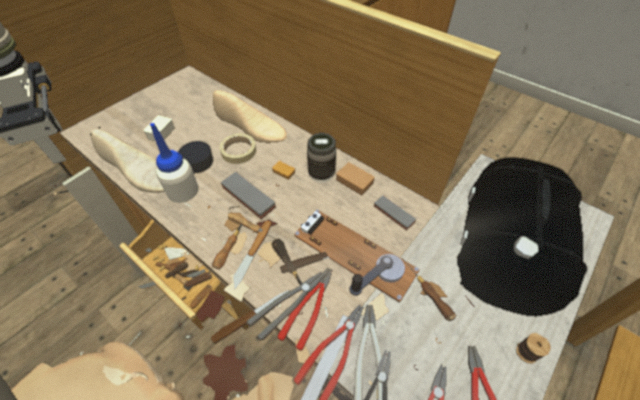

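The top view has two stone-like bars. One is at about px (238,238) and measures roughly 150x50 mm; the other is at about (366,164) and measures roughly 105x38 mm. The larger one, left of the holder, fits the description. The end stop is at (315,226), the cam at (399,220) and the handle at (392,259). I'll confirm this in an enlarged crop.

```bash
python3 - <<'E'
from h import *
im=cv2.imread("pics/top0.png");cv2.imwrite("pics/crop0.png",cv2.resize(im[140:285,195:435],None,fx=3.3,fy=3.3,interpolation=cv2.INTER_CUBIC))
E
```

```text
(no output)
```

View pics/crop0.png

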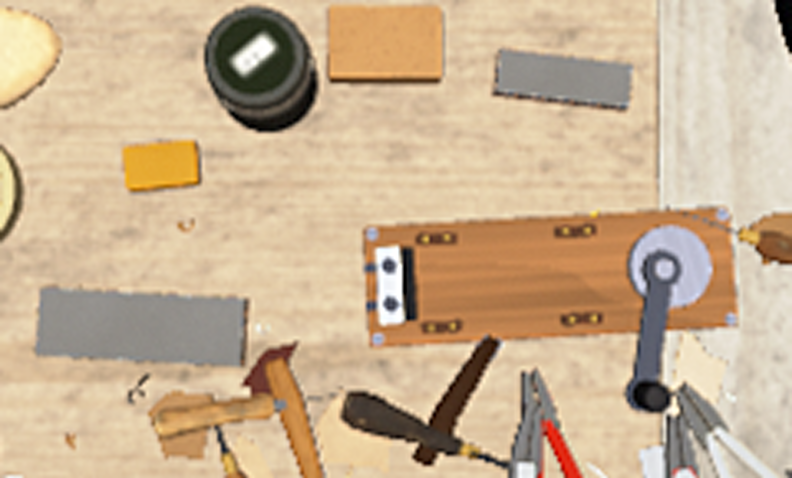

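The crop confirms it. The large grey bar is at crop (141,327), twice the area of the small one at (563,79), so it is the stone. The cheek centres are at crop (436,238), (575,231), (441,327) and (581,318), with the pivot at (662,267) and the handle top at (652,396).

```bash
cat >> h.py <<'E'
def T(s=None):
    s=s or arm.state();return np.array(s["position"]),R.from_rotvec(s["tcp_rot"])
def go(p,yaw,sl=None):  # tool-frame delta to pose (tool down, tool y at world yaw rad)
    P,Q=T();y=np.array([np.cos(yaw),np.sin(yaw),0]);z=np.array([0,0,-1.]);G=R.from_matrix(np.c_[np.cross(y,z),y,z])
    print("shift mm",np.round(Q.inv().apply(np.array(p)-P)*1e3,1),"turn",np.round((Q.inv()*G).as_rotvec(),3))
E
python3 - <<'E'
from h import *
c=arm.calibration("top");f=lambda q,z:onz(c,np.array(q)/3.3+[195-.35,140-.35],z)
ch=f([(436,238),(575,231),(441,327),(581,318)],.020);ctr=ch.mean(0)
print("cheeks",np.round(ch[:,:2],4).tolist(),"ctr",ctr)
bo=f([(364,228),(733,209),(739,323),(372,347)],.014);print("board",np.round(bo[:,:2],4).tolist(),bo.mean(0))
for v in(bo[1]-bo[0],bo[2]-bo[3],ch[1]-ch[0],ch[3]-ch[2]):print("holder yaw",np.arctan2(v[1],v[0]),np.linalg.norm(v))
print("pivot",f((662,267),.052),"handle",f((652,396),.093))
s=f([(40,287),(247,298),(243,365),(36,354)],.025);print("stone",s[:,:2],s.mean(0),[np.arctan2(*(a-b)[1::-1]) for a,b in((s[1],s[0]),(s[2],s[3]))])
go([*s.mean(0)[:2],.12],0)
E
```

```text
cheeks [[0.5901, 0.2203], [0.5966, 0.1172], [0.5248, 0.2162], [0.5325, 0.1131]] ctr [0.56099441 0.16669559 0.02      ]
board [[0.5974, 0.2737], [0.6149, -0.0025], [0.5301, -0.0054], [0.5095, 0.2666]] [0.56297322 0.13312042 0.014     ]
holder yaw -1.5072164681793652 0.27677585811058003
holder yaw -1.4954284879633488 0.27279147686604294
holder yaw -1.5085714626669426 0.10328852186092094
holder yaw -1.4962547207297212 0.10334194640754311
pivot [[0.56929779 0.06031154 0.052     ]] handle [[0.48084301 0.07772105 0.093     ]]
stone [[0.55062704 0.50916903]
 [0.54432469 0.3583145 ]
 [0.49586056 0.36006264]
 [0.50220032 0.51004017]] [0.52325315 0.43439658 0.025     ] [np.float64(-1.612549711552437), np.float64(-1.613042628501287)]
shift mm [-320.1 -125.    68.5] turn [0.    0.    1.183]
```

Call:
jog_arm(motion=[0,-40,-15,0,0,0,0,0,-40,-15,0,0,0,0,0,-40,-16,0,0,0,0,0,-40,-16,0,0,0,0,0,-40,-16,0,0,0,0,0,-40,-16,0,0,0,0,0,-40,-16,0,0,0,0,70,-40,-16,0,0,0,0,70,0,0,0,0,0,0.175,70,0,0,0,0,0,0.175,70,0,0,0,0,0,0.175,70,0,0,0,0,0,0.175])

```text
time: 2.2
position: [0.5229, 0.4335, 0.1885]
tcp_rot: [1.634, 2.683, 0.0]
wrist_force: [-0.7, 0.4, 0.3]
opening: 0.0675
grip_force: 0.0
```

Call:
jog_arm(motion=[70,0,0,0,0,0,0.175,70,0,0,0,0,0,0.175,70,0,0,0,0,0,0.175,70,0,0,0,0,0,0,70,0,0,0,0,0,0])

```text
time: 2.82
position: [0.5227, 0.4336, 0.1885]
tcp_rot: [2.263, 2.179, 0.0]
wrist_force: [-0.6, -0.6, 0.2]
opening: 0.0675
grip_force: 0.0
```

```bash
python3 - <<'E'
from h import *
im=arm.read_camera("wrist");c=arm.calibration("wrist");cv2.imwrite("pics/w1.png",im[:,:,::-1])
for s in arm.silhouettes("wrist","stone")[:2]:
    m=s["pixels"].astype(np.uint8);b=cv2.boxPoints(cv2.minAreaRect(cv2.findNonZero(m)))
    q=onz(c,b,.025);print(s["score"],s["point"],b.round().tolist(),q[:,:2].round(4).tolist(),q.mean(0))
print(T()[0],arm.state()["tcp_rot"],arm.state()["opening"],arm.state()["time"]);go([.5233,.4344,.12],-.042)
E
```

```text
0.93 [168.7, 322.2] [[298.0, 98.0], [348.0, 98.0], [348.0, 241.0], [298.0, 241.0]] [[0.504, 0.5131], [0.5523, 0.5113], [0.5499, 0.3617], [0.4955, 0.3638]] [0.52542323 0.43744911 0.025     ]
[0.52279027 0.43346452 0.18846541] [-2.26488818e+00 -2.17696465e+00 -7.85636440e-05] 0.06804372953685874 2.925
shift mm [ 0.9  0.5 68.5] turn [-0.    -0.     0.002]
```

View pics/w1.png

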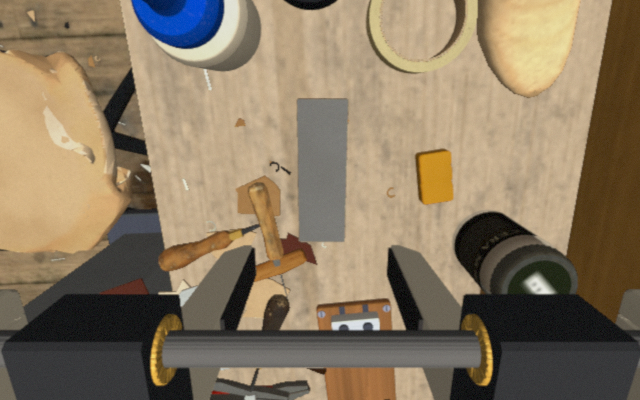

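The stone is at (323,170), square to the tool, and the hammer at (265,215) is clear of the finger path. I'll descend and grip.

Call:
jog_arm(motion=[70,2.5,1.5,40,0,0,0,70,0,0,40,0,0,0,70,0,0,40,0,0,0,70,0,0,30,0,0,0,70,0,0,16,0,0,0,70,0,0,10,0,0,0,70,0,0,0,0,0,0,70,0,0,0,0,0,0])

```text
time: 3.92
position: [0.5249, 0.4363, 0.0135]
tcp_rot: [2.267, 2.174, 0.002]
wrist_force: [-0.3, -0.1, 0.4]
opening: 0.0675
grip_force: 0.0
```

Call:
jog_arm(motion=[255,0,0,0,0,0,0,255,0,0,0,0,0,0,255,0,0,0,0,0,0,255,0,0,0,0,0,0,255,0,0,0,0,0,0,255,0,0,0,0,0,0])

```text
time: 4.68
position: [0.5243, 0.4359, 0.0124]
tcp_rot: [2.268, 2.174, -0.0]
wrist_force: [-0.4, -0.5, 0.3]
opening: 0.0121
grip_force: 0.0
```

```bash
python3 - <<'E'
from h import *
a=arm.read_camera("wrist");b=arm.read_camera("top");s=arm.state();print(s["opening"],s["grip_force"],s["position"])
for n in("top","scene"):
  if n=="scene":arm.read_camera(n)
  c=arm.calibration(n)
  for x in arm.silhouettes(n,"stone")[:3]:
    q=cv2.boxPoints(cv2.minAreaRect(cv2.findNonZero(x["pixels"].astype(np.uint8))));print(n,x["score"],x["point"],onz(c,q,.025)[:,:2].round(3).tolist())
cv2.imwrite("pics/w2.png",np.hstack([cv2.resize(a,(400,250)),cv2.resize(b[160:300,140:364],(400,250))])[:,:,::-1])
E
```

```text
0.004361628441552908 0.0 [0.52435625 0.43591467 0.01240722]
top 0.91 [239.4, 255.4] [[0.499, 0.425], [0.549, 0.423], [0.545, 0.356], [0.495, 0.359]]
top 0.88 [162.5, 366.5] [[0.698, 0.18], [0.737, 0.175], [0.723, 0.071], [0.685, 0.077]]
scene 0.76 [195.0, 250.5] [[0.493, 0.5], [0.556, 0.517], [0.543, 0.347], [0.485, 0.338]]
scene 0.7 [214.3, 393.6] [[0.685, 0.169], [0.729, 0.175], [0.72, 0.067], [0.678, 0.065]]
```

View pics/w2.png

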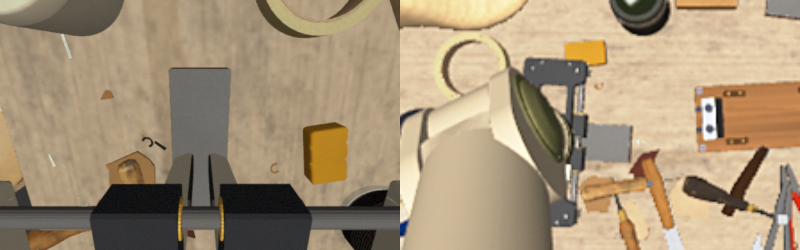

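The gripper shut on nothing: opening 4 mm, no grip force, and the fingers appear above the undisturbed stone. I'll check where the fingertips really are against the wrist image.

```bash
python3 - <<'E'
from h import *
a=arm.read_camera("wrist");c=arm.calibration("wrist");P,Q=T();s=arm.state()
print(P,Q.as_matrix().round(3).tolist(),c["position"],rot(c["orientation"]).round(3).tolist(),s["opening"])
for k in(0,-10,-19,-40,-60,-80):
  print(k,[proj(c,P+Q.apply([dx/1e3,dy/1e3,k/1e3])).round().tolist()[0] for dx,dy in((0,-8),(0,8),(0,33),(7,0))])
cv2.imwrite("pics/w3.png",cv2.resize(a[90:330,200:440],(600,600),interpolation=cv2.INTER_CUBIC)[:,:,::-1])
E
```

```text
[0.52436986 0.43596161 0.0124317 ] [[0.042, 0.999, 0.0], [0.999, -0.042, -0.0], [-0.0, 0.0, -1.0]] [0.5280052  0.51999141 0.20872464] [[0.999, 0.04, 0.011], [-0.041, 0.955, 0.295], [0.001, -0.296, 0.955]] 0.00019908840194919944
0 [[307.0, 240.0], [334.0, 240.0], [376.0, 240.0], [320.0, 229.0]]
-10 [[306.0, 247.0], [335.0, 247.0], [379.0, 247.0], [320.0, 236.0]]
-19 [[306.0, 254.0], [335.0, 254.0], [381.0, 254.0], [320.0, 242.0]]
-40 [[304.0, 273.0], [337.0, 273.0], [388.0, 273.0], [320.0, 260.0]]
-60 [[302.0, 295.0], [339.0, 295.0], [396.0, 295.0], [320.0, 281.0]]
-80 [[299.0, 324.0], [341.0, 324.0], [407.0, 324.0], [320.0, 308.0]]
```

View pics/w3.png

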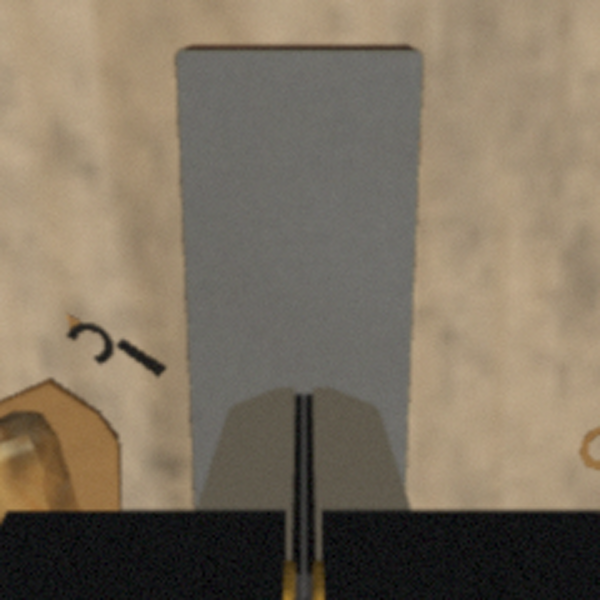

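```bash
python3 - <<'E'
from h import *
c=arm.calibration("wrist");print(c["camera_matrix"].round(1).tolist())
for z in(-.02,-.01,0,.01,.025,.04):
  q=onz(c,[(271,109),(368.4,109),(276,270),(362,270)],z);print(z,np.linalg.norm(q[0]-q[1]).round(4),np.linalg.norm(q[2]-q[3]).round(4),q[:2].round(4).tolist())
E
```

```text
[[357.4, 0.0, 321.1], [0.0, 357.4, 202.7], [0.0, 0.0, 1.0]]
-0.02 0.0604 0.0612 [[0.4968, 0.5113, -0.02], [0.5571, 0.5088, -0.02]]
-0.01 0.0577 0.0585 [[0.4982, 0.5117, -0.01], [0.5559, 0.5093, -0.01]]
0 0.0551 0.0558 [[0.4996, 0.5121, 0.0], [0.5546, 0.5098, 0.0]]
0.01 0.0524 0.0531 [[0.5009, 0.5125, 0.01], [0.5533, 0.5103, 0.01]]
0.025 0.0485 0.0491 [[0.503, 0.513, 0.025], [0.5514, 0.511, 0.025]]
0.04 0.0445 0.0451 [[0.505, 0.5136, 0.04], [0.5495, 0.5118, 0.04]]
```

The stone's top sits at z of about 0.02–0.025, but the tips show at row 246 rather than the expected 229–240, so the real fingertips are above the reported TCP. I'll touch the stone's top gently with the shut fingers to measure the offset.

Call:
jog_arm(motion=[255,0,0,2,0,0,0,255,0,0,1,0,0,0,255,0,0,0,0,0,0])

```text
time: 5.35
position: [0.5243, 0.4359, 0.0093]
tcp_rot: [2.268, 2.174, -0.0]
wrist_force: [-0.3, -0.0, -0.1]
opening: 0.0005
grip_force: 0.0
```

Call:
jog_arm(motion=[255,0,0,1.5,0,0,0,255,0,0,1.5,0,0,0,255,0,0,0,0,0,0])

```text
time: 5.72
position: [0.5243, 0.4359, 0.0063]
tcp_rot: [2.268, 2.174, -0.0]
wrist_force: [0.0, 0.1, 0.6]
opening: 0.0002
grip_force: 0.0
```

Call:
jog_arm(motion=[255,0,0,1.5,0,0,0,255,0,0,1.5,0,0,0,255,0,0,0,0,0,0])

```text
time: 6.1
position: [0.5243, 0.4359, 0.0033]
tcp_rot: [2.268, 2.174, -0.0]
wrist_force: [-0.2, 0.6, -0.3]
opening: 0.0005
grip_force: 0.0
```

Call:
jog_arm(motion=[255,0,0,1.5,0,0,0,255,0,0,0,0,0,0])

```text
time: 6.35
position: [0.5243, 0.4359, 0.0018]
tcp_rot: [2.268, 2.174, -0.0]
wrist_force: [1.1, 0.0, 0.0]
opening: 0.0005
grip_force: 0.0
```

Call:
jog_arm(motion=[255,0,0,1.5,0,0,0,255,0,0,1.5,0,0,0,255,0,0,0,0,0,0])

```text
time: 6.72
position: [0.5243, 0.4359, -0.0013]
tcp_rot: [2.268, 2.174, -0.0]
wrist_force: [-0.4, 0.1, -0.3]
opening: 0.0006
grip_force: 0.0
```

Call:
jog_arm(motion=[255,0,0,1.5,0,0,0,255,0,0,1,0,0,0,255,0,0,0,0,0,0])

```text
time: 7.1
position: [0.5243, 0.4359, -0.0037]
tcp_rot: [2.268, 2.174, -0.0]
wrist_force: [0.3, -0.7, -0.4]
opening: 0.0006
grip_force: 0.0
```

```bash
python3 - <<'E'
from h import *
a=arm.read_camera("scene");w=arm.read_camera("wrist");s=arm.state();print(s["position"],s["wrist_force"],s["opening"])
f=lambda i:cv2.resize(i,(390,390),interpolation=cv2.INTER_CUBIC)
cv2.imwrite("pics/s4.png",np.hstack([f(a[140:240,200:300]),f(w[100:300,220:420])])[:,:,::-1])
E
```

```text
[ 0.5243894   0.43592966 -0.00356149] [ 0.73724892  0.3112054  -0.1521817 ] 0.0005215111835259515
```

View pics/s4.png

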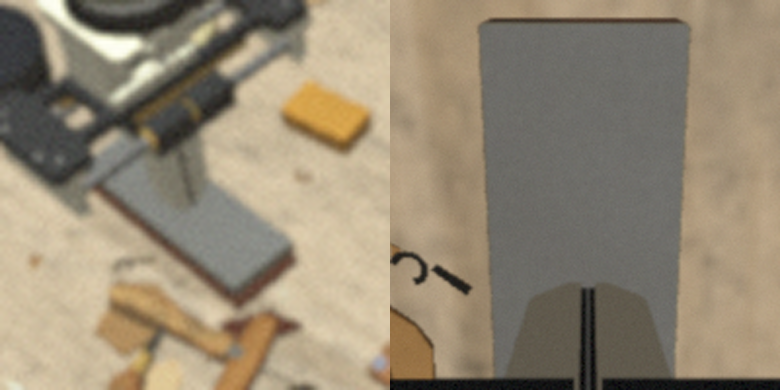

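```bash
python3 - <<'E'
from h import *
c=arm.calibration("scene")
for z in(0,.01,.02,.03,.04):print(z,proj(c,[[.5244,.4359,z],[.5244,.4284,z]]).round(1).tolist(),onz(c,[(248,193)],z).round(4))
E
```

```text
0 [[248.4, 197.5], [250.5, 199.0]] [[0.5339 0.4476 0.    ]]
0.01 [[247.8, 195.0], [249.9, 196.5]] [[0.5292 0.4404 0.01  ]]
0.02 [[247.2, 192.5], [249.3, 194.0]] [[0.5245 0.4331 0.02  ]]
0.03 [[246.6, 189.9], [248.6, 191.4]] [[0.5199 0.4258 0.03  ]]
0.04 [[245.9, 187.3], [248.0, 188.8]] [[0.5152 0.4186 0.04  ]]
```

Call:
jog_arm(motion=[255,0,0,1.5,0,0,0,255,0,0,0,0,0,0])

```text
time: 7.45
position: [0.5245, 0.436, -0.0047]
tcp_rot: [-2.268, -2.174, -0.001]
wrist_force: [-0.8, -1.0, 3.6]
opening: 0.0004
grip_force: 2.2
```

Call:
jog_arm(motion=[255,0,0,1.5,0,0,0,255,0,0,0,0,0,0])

```text
time: 7.7
position: [0.5245, 0.436, -0.0047]
tcp_rot: [-2.267, -2.174, -0.001]
wrist_force: [-3.6, -2.9, 18.2]
opening: 0.0005
grip_force: 9.1
```

The shut tips touch the stone's top (z=0.025) at reported z=-0.0047, so the true tip is about 30 mm above the reported TCP. I'll rise, open, go down to reported -0.017 (tip 12–13 mm up) and grip.

Call:
jog_arm(motion=[255,0,0,-10,0,0,0,70,0,0,-15,0,0,0,70,0,0,0,0,0,0,70,0,0,0,0,0,0,70,0,0,0,0,0,0,70,0,0,0,0,0,0,70,0,0,0,0,0,0,70,0,0,0,0,0,0])

```text
time: 8.7
position: [0.5243, 0.4359, 0.0183]
tcp_rot: [2.268, 2.174, -0.0]
wrist_force: [0.1, 0.5, 0.1]
opening: 0.065
grip_force: 0.0
```

Call:
jog_arm(motion=[70,0,0,8,0,0,0,70,0,0,8,0,0,0,70,0,0,8,0,0,0,70,0,0,6,0,0,0,70,0,0,3,0,0,0,70,0,0,2,0,0,0,70,0,0,0,0,0,0])

```text
time: 9.57
position: [0.5244, 0.4359, -0.0166]
tcp_rot: [2.268, 2.174, -0.0]
wrist_force: [-0.6, -0.3, 0.2]
opening: 0.0677
grip_force: 0.0
```

Call:
jog_arm(motion=[255,0,0,0,0,0,0,255,0,0,0,0,0,0,255,0,0,0,0,0,0,255,0,0,0,0,0,0,255,0,0,0,0,0,0])

```text
time: 10.2
position: [0.5243, 0.436, -0.0164]
tcp_rot: [-2.267, -2.174, -0.0]
wrist_force: [-1.3, -0.4, 3.3]
opening: 0.0496
grip_force: 30.0
```

Call:
jog_arm(motion=[255,0,0,-5,0,0,0,255,0,0,-15,0,0,0,255,0,0,-30,0,0,0,255,0,0,-30,0,0,0,255,0,0,0,0,0,0])

```text
time: 10.82
position: [0.5259, 0.4369, 0.0663]
tcp_rot: [2.268, 2.174, 0.008]
wrist_force: [0.5, 0.3, -3.1]
opening: 0.0495
grip_force: 30.0
```

```bash
python3 - <<'E'
from h import *
w=arm.read_camera("wrist");c=arm.calibration("wrist");s=arm.state();print(s["position"],s["wrist_force"],s["opening"],s["grip_force"])
for x in arm.silhouettes("wrist","stone")[:1]:
    m=cv2.findNonZero(x["pixels"].astype(np.uint8));q=cv2.boxPoints(cv2.minAreaRect(m));print(q.round(1).tolist(),onz(c,q,s["position"][2]+.042).round(4).tolist())
go([.561+.0095*.0687,.1667-.0095*.9976,s["position"][2]],-1.502+np.pi/2)
E
```

```text
[0.52482436 0.43643075 0.06463687] [-0.26345728 -0.56743755 -4.54902014] 0.04934972528831743 29.99901831150055
[[263.0, 110.0], [380.0, 110.0], [380.0, 395.0], [263.0, 395.0]] [[0.504, 0.5143, 0.1066], [0.5529, 0.5122, 0.1066], [0.554, 0.3624, 0.1066], [0.4907, 0.3652, 0.1066]]
shift mm [-276.9   49.2   -1.2] turn [ 0.    -0.    -0.111]
```

The grasp is firm: 49.5 mm wide, 30 N. Next I'll carry it over the bed.

Call:
jog_arm(motion=[255,-15,3,0,0,0,0,255,-30,5,0,0,0,0,255,-30,5,0,0,0,0,255,-35,6,0,0,0,0,255,-35,6,0,0,0,0,255,-35,6,0,0,0,0,255,-30,6,0,0,0,0,255,-30,6,0,0,0,0,255,-25,5,0,0,0,0,255,-11,2,0,0,0,0,255,0,0,0,0,0,-0.111,255,0,0,0,0,0,0])

```text
time: 12.42
position: [0.5623, 0.158, 0.063]
tcp_rot: [-2.144, -2.296, 0.001]
wrist_force: [0.6, 0.1, -3.5]
opening: 0.0497
grip_force: 30.0
```

```bash
python3 - <<'E'
from h import *
w=arm.read_camera("wrist");c=arm.calibration("wrist");s=arm.state();print(s["time"],s["position"],s["wrist_force"],s["opening"],s["grip_force"])
go([.5627,.1587,s["position"][2]],.069)
t=arm.read_camera("top")
f=lambda i:cv2.resize(i,(400,400),interpolation=cv2.INTER_CUBIC)
cv2.imwrite("pics/w5.png",np.hstack([cv2.resize(w[60:360,180:480],(500,500)),cv2.resize(t[180:280,300:360],(300,500))])[:,:,::-1])
cv2.imwrite("pics/w5full.png",w[:,:,::-1])
E
```

```text
12.475 [0.56234868 0.15823724 0.06307519] [-0.0841554   1.15681708 -3.41131153] 0.04972708059898968 29.998713433742523
shift mm [ 0.4  0.4 -0. ] turn [-0.001 -0.    -0.002]
```

View pics/w5.png

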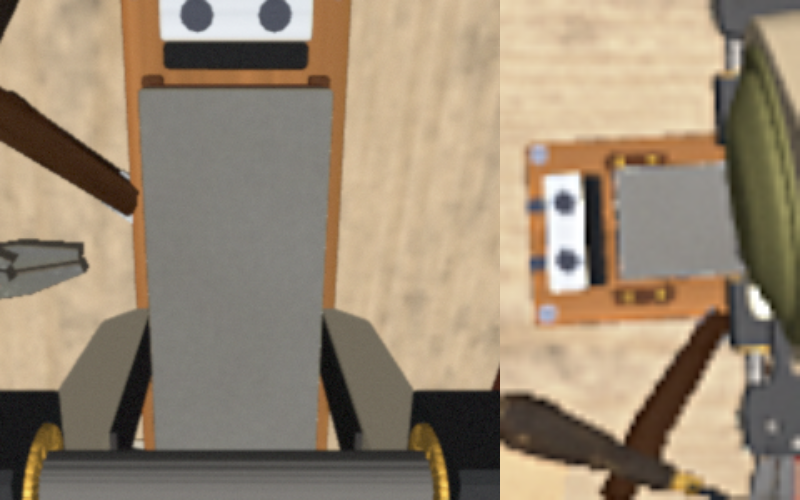

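The wrist view shows the stop pad edge at px row ~101, cols 278–365, and the stone's far edge at row ~113, cols 264–379. They share the same centre line.

```bash
python3 - <<'E'
from h import *
c=arm.calibration("wrist");P,Q=T();g=lambda a,z:onz(c,[180+a[0]*.6,60+a[1]*.6],z)[0]
yaw=-1.502;ex=np.array([np.cos(yaw),np.sin(yaw),0]);ey=np.array([-ex[1],ex[0],0])
o=np.array([.561,.1667,0])
for n,a,z in(("padL",(163,68),.030),("padR",(308,68),.030),("stL",(140,88),.105),("stR",(332,88),.105),("stL.095",(140,88),.095),("stR",(332,88),.095)):
    q=g(a,z);print(n,q.round(4),"holder xy mm",np.round([(q-o)@ex*1e3,(q-o)@ey*1e3],1))
q=onz(arm.calibration("top"),[300+607/800*0+ (605-500)*.2,180+230*.2],.030);print("top pad",q,np.round([(q[0]-o)@ex*1e3,(q[0]-o)@ey*1e3],1))
E
```

```text
padL [0.531  0.2354 0.03  ] holder xy mm [-70.6 -25.2]
padR [0.5846 0.2391 0.03  ] holder xy mm [-70.6  28.5]
stL [0.5339 0.2324 0.105 ] holder xy mm [-67.4 -22.5]
stR [0.5821 0.2357 0.105 ] holder xy mm [-67.4  25.8]
stL.095 [0.5324 0.2318 0.095 ] holder xy mm [-66.9 -24.1]
stR [0.5838 0.2353 0.095 ] holder xy mm [-66.9  27.4]
top pad [[0.55510075 0.23441912 0.03      ]] [-68.   -1.2]
```

Gap to the stop is about 3 mm and the lateral alignment is good, so I'll lower it.

Call:
jog_arm(motion=[255,0.5,0.5,15,0,0,0,255,0,0,15,0,0,0,255,0,0,12,0,0,0,255,0,0,8,0,0,0,255,0,0,5,0,0,0,255,0,0,3,0,0,0,255,0,0,2,0,0,0,255,0,0,0,0,0,0])

```text
time: 13.52
position: [0.5633, 0.1587, 0.0036]
tcp_rot: [2.143, 2.297, 0.0]
wrist_force: [0.4, 0.2, -3.4]
opening: 0.0496
grip_force: 30.0
```

Call:
jog_arm(motion=[255,0,0,2,0,0,0,255,0,0,2,0,0,0,255,0,0,1,0,0,0,255,0,0,0,0,0,0])

```text
time: 14.02
position: [0.5632, 0.1586, -0.0017]
tcp_rot: [-2.144, -2.297, 0.0]
wrist_force: [-0.5, -0.2, -2.9]
opening: 0.0499
grip_force: 30.0
```

Call:
jog_arm(motion=[255,0,0,1,0,0,0,255,0,0,0,0,0,0])

```text
time: 14.28
position: [0.5633, 0.1587, -0.0024]
tcp_rot: [2.143, 2.297, 0.0]
wrist_force: [-0.8, 0.2, -0.1]
opening: 0.0499
grip_force: 30.0
```

The stone rests on the bed: its weight is off the wrist at exactly the bed height. Release and rise.

Call:
jog_arm(motion=[70,0,0,0,0,0,0,70,0,0,0,0,0,0,70,0,0,0,0,0,0,70,0,0,0,0,0,0,70,0,0,-10,0,0,0,70,0,0,-20,0,0,0,70,0,0,-30,0,0,0,70,0,0,-40,0,0,0,70,0,0,-30,0,0,0,70,0,0,0,0,0,0])

```text
time: 15.52
position: [0.5646, 0.159, 0.1303]
tcp_rot: [2.142, 2.295, 0.007]
wrist_force: [0.2, 0.3, -0.4]
opening: 0.0675
grip_force: 0.0
```

```bash
python3 - <<'E'
from h import *
w=arm.read_camera("wrist");c=arm.calibration("wrist");s=arm.state();print(s["time"],s["position"],s["wrist_force"],s["opening"])
for l in("stone","lever_grip","cam_lever"):
  for x in arm.silhouettes("wrist",l)[:2]:
    q=cv2.boxPoints(cv2.minAreaRect(cv2.findNonZero(x["pixels"].astype(np.uint8))));print(l,round(x["score"],2),x["point"],q.round().tolist(),onz(c,q,.039)[:,:2].round(4).tolist())
t=arm.read_camera("top")
cv2.imwrite("pics/w6.png",np.hstack([cv2.resize(w,(480,300)),cv2.resize(t[180:300,300:428],(320,300),interpolation=cv2.INTER_CUBIC)])[:,:,::-1])
E
```

```text
15.575 [0.5636452  0.15891537 0.1287531 ] [ 0.10776659 -0.57326392 -0.86098102] 0.06742682153445761
stone 0.98 [231.0, 470.2] [[438.0, 277.0], [470.0, 172.0], [512.0, 185.0], [481.0, 290.0]] [[0.6746, 0.0923], [0.6844, 0.1892], [0.7214, 0.181], [0.715, 0.0821]]
stone 0.65 [183.9, 319.3] [[288.0, 102.0], [351.0, 102.0], [351.0, 276.0], [288.0, 276.0]] [[0.5337, 0.2339], [0.5821, 0.2373], [0.5963, 0.0881], [0.5401, 0.0842]]
lever_grip 0.74 [185.3, 319.5] [[288.0, 103.0], [350.0, 103.0], [350.0, 276.0], [288.0, 276.0]] [[0.5337, 0.2332], [0.5814, 0.2365], [0.5954, 0.088], [0.5401, 0.0842]]
lever_grip 0.57 [297.4, 314.5] [[250.0, 277.0], [351.0, 277.0], [351.0, 329.0], [250.0, 329.0]] [[0.5062, 0.0809], [0.5964, 0.0871], [0.6016, 0.0326], [0.5069, 0.0262]]
```

View pics/w6.png

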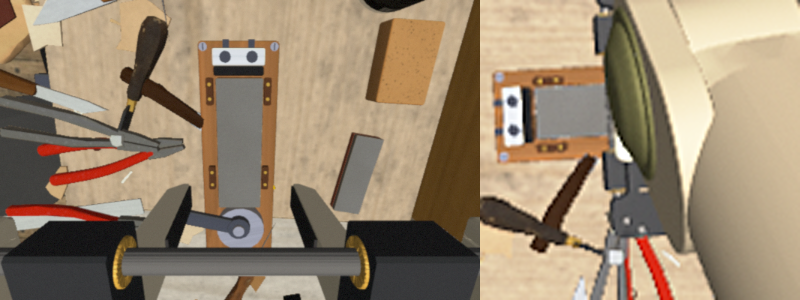

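The stone lies in the bed between stop and cam, inside all four cheeks. The lever points left from the hub at (240,232), with its handle slightly toward the stop side. From the top view the handle is at about (0.481,0.078). I'll go above it with the fingers turned along the tangent so that they straddle the handle.

Call:
jog_arm(motion=[70,-25,-29,0,0,0,0,70,-25,-29,0,0,0,0,70,-24,-29,0,0,0,0,110,0,0,0,0,0,0.185,110,0,0,0,0,0,0.185,110,0,0,0,0,0,0.185,110,0,0,0,0,0,0.185,110,0,0,0,0,0,0.185,110,0,0,0,0,0,0.185,110,0,0,0,0,0,0.185,110,0,0,0,0,0,0.185,110,0,0,0,0,0,0.185])

```text
time: 17.27
position: [0.4811, 0.0786, 0.1267]
tcp_rot: [3.14, -0.049, -0.002]
wrist_force: [-0.8, 0.9, 0.3]
opening: 0.0531
grip_force: 0.0
```

Call:
jog_arm(motion=[110,0,0,0,0,0,0.185,110,0,0,0,0,0,0,110,0,0,0,0,0,0])

```text
time: 17.65
position: [0.4813, 0.0787, 0.1271]
tcp_rot: [3.124, -0.323, -0.001]
wrist_force: [-0.0, -0.6, -0.2]
opening: 0.0531
grip_force: 0.0
```

```bash
python3 - <<'E'
from h import *
w=arm.read_camera("wrist");s=arm.state();print(s["time"],s["position"],s["opening"],s["joint_positions"])
go([.482,.079,.028],-1.784)
t=arm.read_camera("scene")
cv2.imwrite("pics/w7.png",np.hstack([cv2.resize(w,(480,300)),cv2.resize(t[190:320,290:429],(320,300),interpolation=cv2.INTER_CUBIC)])[:,:,::-1])
E
```

```text
17.7 [0.48140726 0.07872323 0.12720727] 0.05254401536051399 [-0.81255985  0.51991732  0.77860888  2.22421347 -0.63370813  0.62959118
 -1.34611816]
shift mm [ 0.6 -0.4 99.2] turn [0.    0.    0.006]
```

View pics/w7.png

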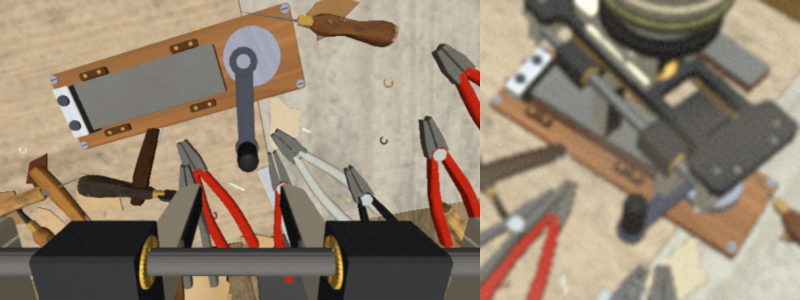

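The handle top is at wrist px (329,207) and the hub at (324,81), so the lever lies almost along the tool's x axis. I'll turn the handle pixel into a position.

```bash
python3 - <<'E'
from h import *
c=arm.calibration("wrist");print(onz(c,[(329,204),(329,212)],.093).round(4),"hub",onz(c,[(324,81)],.052).round(4),"disc",onz(c,[(334,73)],.032).round(4))
P,Q=T();print("tcp",P,[proj(c,P+[0,0,dz]).round().tolist()[0] for dz in(-.06,-.034,0,.03)])
for x in arm.silhouettes("wrist","lever_grip")[:2]:print(x["score"],x["point"])
E
```

```text
[[0.4909 0.0727 0.093 ]
 [0.4854 0.0738 0.093 ]] hub [[0.5698 0.0595 0.052 ]] disc [[0.5745 0.0505 0.032 ]]
tcp [0.48142758 0.07871395 0.12732032] [[323.0, 207.0], [323.0, 219.0], [323.0, 238.0], [324.0, 261.0]]
0.8 [91.4, 330.1]
```

Call:
jog_arm(motion=[110,0,3,20,0,0,0,110,0,0,20,0,0,0,110,0,0,10,0,0,0,110,0,0,10,0,0,0,110,0,0,0,0,0,0])

```text
time: 18.42
position: [0.4808, 0.0757, 0.0671]
tcp_rot: [3.124, -0.33, -0.001]
wrist_force: [1.6, 0.5, -0.2]
opening: 0.0529
grip_force: 0.0
```

Call:
jog_arm(motion=[110,0,0,10,0,0,0,110,0,0,10,0,0,0,110,0,0,10,0,0,0,110,0,0,8,0,0,0,110,0,0,0,0,0,0])

```text
time: 19.05
position: [0.4806, 0.0756, 0.0288]
tcp_rot: [3.124, -0.33, -0.002]
wrist_force: [-0.8, -0.7, -0.4]
opening: 0.0528
grip_force: 0.0
```

Call:
jog_arm(motion=[150,0,0,0,0,0,0,150,0,0,0,0,0,0,150,0,0,0,0,0,0,150,0.5,9,0,0,0,-0.1,150,0.5,9,0,0,0,-0.1,150,0.5,9,0,0,0,-0.1,150,0.5,9,0,0,0,-0.1])

```text
time: 19.92
position: [0.4808, 0.0412, 0.0295]
tcp_rot: [-3.125, -0.305, -0.0]
wrist_force: [1.0, 4.8, -1.9]
opening: 0.0382
grip_force: 2.3
```

Call:
jog_arm(motion=[150,0.5,9,0,0,0,-0.1,150,0.5,9,0,0,0,-0.1,150,0.5,9,0,0,0,-0.1])

```text
time: 20.3
position: [0.4897, 0.0158, 0.0295]
tcp_rot: [-3.045, -0.768, 0.0]
wrist_force: [0.1, 5.0, -1.6]
opening: 0.0382
grip_force: 2.2
```

```bash
cat >> h.py <<'E'
def lev():
    s=arm.state();P,Q=T(s);d=P-np.array([.5684,.0592,0]);ph=np.arctan2(d[1],d[0])%(2*np.pi)
    F=np.array(s["wrist_force"]);y=Q.apply([0,1,0]);x=Q.apply([1,0,0])
    print("t",s["time"],"sweep",round(ph-2.957,3),"r",round(np.hypot(*d[:2]),4),"yawerr",round((np.arctan2(y[1],y[0])-ph-np.pi/2+np.pi)%(2*np.pi)-np.pi,3),"z",P[2].round(4),"push",round(-F@y,1),"radial_out",round(-F@-x,1),"Fz",F[2].round(1),"grip",s["grip_force"],s["opening"],"j",s["joint_positions"].round(2))
E
python3 -c "from h import *;lev()"
```

```text
t 20.3 sweep 0.688 r 0.0899 yawerr -0.009 z 0.0295 push 4.3 radial_out 2.4 Fz -1.6 grip 2.175930973899085 0.03815391343188059 j [-0.37  0.61  0.32  2.27 -0.59  0.33 -0.61]
```

The lever follows freely at 4.3 N. Continue.

Call:
jog_arm(motion=[150,0.5,9,0,0,0,-0.1,150,0.5,9,0,0,0,-0.1,150,0.5,9,0,0,0,-0.1,150,0.3,5.4,0,0,0,-0.06,150,0.3,5.4,0,0,0,-0.06])

```text
time: 20.92
position: [0.5134, -0.0126, 0.0294]
tcp_rot: [-2.818, -1.384, 0.002]
wrist_force: [-3.0, 4.3, 0.8]
opening: 0.038
grip_force: 2.3
```

```bash
python3 -c "from h import *;lev()"
```

```text
t 20.925 sweep 1.102 r 0.0904 yawerr -0.004 z 0.0294 push 5.0 radial_out 1.6 Fz 0.8 grip 2.27542526772595 0.03796359210179525 j [-0.24  0.62  0.23  2.22 -0.4   0.35 -0.33]
```

Call:
jog_arm(motion=[150,0.1,4.5,0,0,0,-0.05,150,0.1,4.5,0,0,0,-0.05,150,0.1,4.5,0,0,0,-0.05])

```text
time: 21.3
position: [0.5239, -0.0195, 0.0293]
tcp_rot: [-2.705, -1.591, 0.003]
wrist_force: [-4.5, 8.5, 3.6]
opening: 0.0387
grip_force: 4.0
```

```bash
python3 -c "from h import *;lev()"
```

```text
t 21.3 sweep 1.241 r 0.0905 yawerr 0.007 z 0.0293 push 8.1 radial_out 5.3 Fz 3.6 grip 3.963816466857679 0.038677680419073275 j [-0.21  0.62  0.2   2.19 -0.34  0.36 -0.23]
```

Push is rising (8 N), so I'll use small steps with a settle.

Call:
jog_arm(motion=[150,0,1.5,0,0,0,-0.017,150,0,0,0,0,0,0,150,0,0,0,0,0,0])

```text
time: 21.68
position: [0.5249, -0.02, 0.0293]
tcp_rot: [-2.693, -1.611, 0.003]
wrist_force: [-5.0, 7.4, 3.5]
opening: 0.0383
grip_force: 3.7
```

```bash
python3 -c "from h import *
for i in range(3): arm.read_camera('top');lev()"
```

```text
t 21.725 sweep 1.253 r 0.0905 yawerr 0.01 z 0.0293 push 6.8 radial_out 3.9 Fz 2.5 grip 3.713126333313994 0.03845602442989049 j [-0.2   0.62  0.2   2.19 -0.33  0.36 -0.22]
t 21.775 sweep 1.253 r 0.0904 yawerr 0.01 z 0.0293 push 7.2 radial_out 4.4 Fz 3.1 grip 3.7089311034651473 0.038419299254598124 j [-0.2   0.62  0.2   2.19 -0.33  0.36 -0.22]
t 21.825 sweep 1.253 r 0.0904 yawerr 0.01 z 0.0293 push 6.8 radial_out 4.8 Fz 4.1 grip 3.7083899686695077 0.038338081026560375 j [-0.2   0.62  0.2   2.19 -0.33  0.36 -0.22]
```

Call:
jog_arm(motion=[150,0,1.5,0,0,0,-0.017,150,0,1.5,0,0,0,-0.017])

```text
time: 22.08
position: [0.5262, -0.0204, 0.0292]
tcp_rot: [-2.662, -1.657, 0.006]
wrist_force: [-7.5, 11.2, 6.4]
opening: 0.0385
grip_force: 6.1
```

```bash
python3 -c "from h import *;lev()"
```

```text
t 22.075 sweep 1.268 r 0.0901 yawerr 0.031 z 0.0292 push 11.7 radial_out 6.8 Fz 6.4 grip 6.070376705029048 0.03848349462739799 j [-0.2   0.62  0.19  2.18 -0.32  0.37 -0.2 ]
```

Call:
jog_arm(motion=[150,0,1.5,0,0,0,-0.017,150,0,1.5,0,0,0,-0.017])

```text
time: 22.32
position: [0.5282, -0.0215, 0.0291]
tcp_rot: [-2.632, -1.702, 0.007]
wrist_force: [-9.3, 11.7, 6.6]
opening: 0.0386
grip_force: 6.5
```

```bash
python3 -c "from h import *;lev()"
```

```text
t 22.325 sweep 1.293 r 0.0901 yawerr 0.039 z 0.0291 push 13.3 radial_out 6.9 Fz 6.6 grip 6.471667695441283 0.038559844416106145 j [-0.19  0.62  0.18  2.18 -0.3   0.37 -0.18]
```

The push is 13 N, so it is firm and below overload. I'll back off, rise and open.

Call:
jog_arm(motion=[150,0,-4,0,0,0,0,150,0,-5,0,0,0,0,130,0,0,0,0,0,0,130,0,0,-20,0,0,0,130,0,0,-30,0,0,0,130,0,0,-40,0,0,0,130,0,0,-50,0,0,0,130,0,0,-10,0,0,0,130,0,0,0,0,0,0])

```text
time: 23.45
position: [0.5244, -0.021, 0.1798]
tcp_rot: [2.64, 1.701, 0.002]
wrist_force: [-0.8, 1.0, -0.4]
opening: 0.0455
grip_force: 0.0
```

```bash
python3 - <<'E'
from h import *
for n in("wrist","scene","top"):
  arm.read_camera(n);c=arm.calibration(n)
  for l,z in(("stone",.039),("cam_lever",.05),("cork_block",.03),("wax_block",.021)):
    for x in arm.silhouettes(n,l)[:2]:
      q=cv2.boxPoints(cv2.minAreaRect(cv2.findNonZero(x["pixels"].astype(np.uint8))));print(n,l,round(x["score"],2),np.round(x["point"]),onz(c,q,z)[:,:2].round(3).tolist())
s=arm.state();print(s["time"],s["position"],s["wrist_force"])
E
```

```text
wrist stone 0.85 [ 27. 296.] [[0.536, 0.146], [0.585, 0.146], [0.59, 0.085], [0.539, 0.085]]
wrist stone 0.63 [  4. 447.] [[0.679, 0.082], [0.7, 0.073], [0.698, 0.067], [0.677, 0.077]]
wrist cam_lever 0.78 [ 94. 329.] [[0.499, -0.028], [0.567, 0.095], [0.614, 0.07], [0.552, -0.057]]
wrist cork_block 0.74 [ 28. 297.] [[0.536, 0.149], [0.587, 0.147], [0.59, 0.084], [0.536, 0.085]]
wrist wax_block 0.36 [ 28. 297.] [[0.536, 0.151], [0.587, 0.15], [0.592, 0.086], [0.538, 0.086]]
scene stone 0.76 [242. 344.] [[0.519, 0.228], [0.585, 0.244], [0.591, 0.085], [0.529, 0.077]]
scene stone 0.64 [206. 383.] [[0.678, 0.164], [0.72, 0.168], [0.711, 0.103], [0.671, 0.101]]
scene cork_block 0.71 [176. 356.] [[0.689, 0.293], [0.767, 0.313], [0.765, 0.211], [0.691, 0.196]]
scene wax_block 0.51 [168. 284.] [[0.611, 0.44], [0.656, 0.46], [0.663, 0.393], [0.619, 0.376]]
top stone 0.81 [224. 353.] [[0.583, 0.236], [0.588, 0.087], [0.539, 0.086], [0.534, 0.234]]
top stone 0.73 [164. 366.] [[0.695, 0.177], [0.73, 0.174], [0.72, 0.077], [0.685, 0.081]]
top cam_lever 0.5 [157. 306.] [[0.758, 0.299], [0.759, 0.218], [0.7, 0.217], [0.699, 0.299]]
top cork_block 0.86 [153. 308.] [[0.763, 0.303], [0.764, 0.219], [0.707, 0.219], [0.705, 0.302]]
top wax_block 0.73 [187. 246.] [[0.656, 0.454], [0.663, 0.398], [0.629, 0.394], [0.622, 0.449]]
top wax_block 0.56 [228. 402.] [[0.577, 0.097], [0.621, 0.054], [0.518, -0.053], [0.475, -0.01]]
24.2 [ 0.52405399 -0.02102484  0.17944526] [-1.41905021 -0.08172421  0.18314033]
```

```bash
python3 -c "from station import arm;print(arm.job_done())"
```

```text
the job is handed in; nothing more can be done
None
```

I laid the stone flat in the holder's bed, clamped it against the end stop at about 13 N lever push, just over the 10–12 N firm point and below the 16 N overload, then released it and handed the job in at about 24 s. The cork and wax blocks stayed put; I never went near the jar but didn't re-check its position.

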